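# Refill the spacer feeder

## Task

Refill the tube of the spacer feeder: drop in the red spacer first, then the white, then the green, so that they sit end to end in the clear tube with red at the bottom. Then swing the steel cover fully shut over the mouth of the tube and let go. Leave the fat black spacer, which does not fit, and the other things on the bench where they are.

Things in the scene. Friction and masses are not known exactly. Their poses are not given: they have to be found in the camera images.
- feeder: fixed feeder on a grey base (150 x 100 mm, 25 mm high). A clear vertical tube (35 mm outside, 27 mm bore) stands on the base; a square aluminium mast stands behind it. Origin: on the bench under the tube's axis; x points from the tube to the mast, z up. Inside the tube the floor is 25 mm above the bench, so three spacers fill it to 163 mm, 12 mm short of the mouth.
- mouth (a point): centre of the tube's open top, level with the rim, 175 mm above the bench. The orange funnel rim (43 mm outside) narrows from 35 mm at the top to the 27 mm bore 8 mm lower down. A spacer let go with its foot in the bore slides down by itself.
- cover_pivot (a point): the upright axis on which the steel cover swings, on top of the mast, 50 mm from the tube's axis along the feeder's x, 5 mm above the mouth. The pin there stands 9 mm above the mouth.
- cover_knob (a point): the upright black knob on the cover: a cylinder 16 mm in diameter standing 26 mm above the cover's plate, fixed to the cover so that it turns with it, best pushed sideways along its arc with closed fingers. This point is the centre of its top face, 31.5 mm above the level of the mouth, 50 mm from the pivot. The plate under it is a steel disc 48 mm in diameter, its upper face 5.5 mm above the mouth.
- cover (a joint): angle of the cover in rad: 0 = fully shut (against its stop, knob right above the mouth), 2.6 = fully open; it starts well open. Seen from above, opening turns it clockwise, from above the mouth towards the feeder's +y side, and shutting turns it anticlockwise. With c the angle, the knob lies at 50 mm x (-cos c, +sin c) from the pivot in the feeder's x and y. It stays where it is left; about 1 N at the knob moves it.
- tray: fixed grey tray 90 mm (x) by 300 mm (y), rim 12 mm high, floor 4 mm thick. Origin: centre of its underside on the bench. The four spacers stand on it in a row along its y, about 70 mm apart in any order.
- red_center (a point): red anodised aluminium spacer, an upright cylinder 24 mm in diameter and 46 mm tall with 2 mm rounded rims, about 50 g, standing on end on the tray; this point is its centre, half-way up (23 mm above its foot); both ends are alike. 
- white_center (a point): white anodised aluminium spacer, an upright cylinder 24 mm in diameter and 46 mm tall with 2 mm rounded rims, about 50 g, standing on end on the tray; this point is its centre, half-way up (23 mm above its foot); both ends are alike. 
- green_center (a point): green anodised aluminium spacer, an upright cylinder 24 mm in diameter and 46 mm tall with 2 mm rounded rims, about 50 g, standing on end on the tray; this point is its centre, half-way up (23 mm above its foot); both ends are alike. 
- black_center (a point): fat black spacer, 32 mm in diameter, 46 mm tall, about 80 g, too wide for the tube; stands in the row with the others; this point is its centre. To be left alone.
- screwdriver: loose screwdriver lying beyond the tray; to be left alone. Origin under its middle.
- jar: loose jar, 56 mm in diameter, 60 mm tall, beyond the tray and feeder; to be left alone. Origin under its middle.
- board: loose green circuit board, 70 x 100 mm, 6 mm thick, with red lamps, on the robot's side of the feeder; to be left alone. Origin under its middle.
- pliers: loose pliers with orange and red handles, 12 mm high, on the robot's side of the tray; to be left alone. Origin on the bench near the joint.
- meter: loose red multimeter 150 x 78 x 36 mm at the right; to be left alone. Origin under its middle.
Not all that is in view belongs to the job. Leave any pink look-alike of the part that bears green_center alone.

How it is judged:
By the outcome, as a careful person would: the job done as asked, in the order asked, and still so for the second after the job is handed in, with the robot touching nothing.
It also fails if it takes over 72 s, if anything falls off the work surface, if the arm or the gripper's body presses on something with over 40 N, if the wrist force passes 120 N, or if a joint passes its speed limit or range.

## Robot

A 6-joint arm with a two-finger parallel gripper is mounted at the origin on the work surface. World frame = base frame: x ahead of the robot, y to its left, z up, the work surface at z = 0. Lengths are in mm, angles in rad, forces in N, time in s.
With the tool pointing down it reaches from about 350 to 875 mm from the base axis. Payload 4.2 kg.
Tool frame: the origin (TCP) lies at the very end of the fingers, on their centre line; the grasp point (between the pads) lies 19 mm behind it; z points along the fingers, y is the line along which they close (so a half turn about z gives the same grasp; the last joint's range is limited). The gripper opens to 85 mm and grips with 20 to 120 N. Pads are 22 mm wide; open, the fingers measure 114 mm over their backs; the gripper's body (76 mm by 85 mm) begins 54 mm behind the grasp point. The pads swing forward as they close: fully open they stand 13 mm farther back than shut.
Start: joints at [-0.909, 0.385, 0.008, 0, -1.194, -0.259], TCP at [245.01, -574.951, 231.312] pointing down, gripper open.
Joint ranges: [-3.14, 3.14], [-1.21, 2.06], [-1.07, 1.41], [-3.16, 2.05], [-2.99, -0.16], [-3.1, 3.1]. Speed limits (rad/s): [2.79, 2.79, 3.14, 3.14, 3.14, 3.14].

## Interface

Orientations are given as a unit quaternion [x, y, z, w].
In Python, from bench import read_state, get_image, camera_model, job_done gives the robot as it stands.
- The arm moves only by the shell command python3 -m handwheel 'ROWS'. ROWS is JSON, a list of rows, each a list of 7 numbers: the shift along the tool's x, y, z in m, then the turn, a rotation vector about the tool's x, y, z in rad, then the gripper's target within -1 to 1 (fully open at 1, half-way at 0, shut at -1). In form: [[dx, dy, dz, wx, wy, wz, jaw], ...]. A call has 1 to 10 rows; each row is the pose to reach, as a shift and turn from the pose commanded when the call began, along the tool's axes at that moment; what a row does not reach only later rows make up. A row lasts 1/8 s, in which the tool goes at most 62.5 mm and 10.7 degrees, less where a joint would pass 70% of its speed; a pose out of reach is approached as far as the arm can. A call with a gripper value outside its range is refused whole. The fingers move at their own pace and stop on an object; the grip force is fixed at half the most. Time passes only in rows, so rows that repeat a pose let the fingers close. It gives the time, the measured TCP pose, the force, the opening and the grip force at its end, in the units of the state.
- read_state(): the state, without advancing time (a new reading comes with each control period).
- get_image(name): name is "scene" or "top" or "wrist"; returns (picture, depth): 384x512x3 uint8, blue, green, red; 384x512 float32, mm along the optical axis (not along the pixel's ray), 0 where there is no reading.
- camera_model(name): a dict with "K" (3x3 intrinsics, pixels), "dist" ([k1, k2, p1, p2, k3] as OpenCV has them; the pictures are not rectified), "rvec" (rotation vector, rad) and "tvec" (3), from world to camera coordinates, as OpenCV has them; the wrist camera has in their place "hand_eye" (4x4, takes a point from camera to tool coordinates, whose origin is the TCP and whose axes are the flange's). Camera axes: x right, y down, z forward; pixel columns grow to the right and rows downward; lengths in mm; the calibration is good to about 2 mm. A picture is of the moment at which its call begins: read the wrist's pose just before it. camera_model takes no time and is no camera call.
- job_done(): hands the job in; it is judged then, once.
The state is a dict: "clock": time; "joints": joint angles; "joint_vel": joint speeds; "joint_efforts": joint torques, N m; "position": TCP position; "ee_rot": TCP orientation; "contact_force": force on the tool from outside, world axes, zero at the start; "wrist_torque": the same for the moment, N m; "gripper_width": finger opening in mm; "grasp_force": force on a finger pad.
Only numpy, scipy, OpenCV 4.12 (cv2) and the standard library are available. Lean on these libraries where they do the work, as an engineer would, in place of code of your own. Each camera call takes 0.05 s, during which the arm holds its last target. There are 200 camera calls.

## Working session

There is one attempt and no reset: what is moved stays moved. The work goes in short steps, Python scripts to look and compute and a shell command to move; the robot and the scene stay as the last step left them, time stands still between calls to the robot, and variables do not carry over. Pictures are saved under pics/ and viewed, at most 11 in all, crops included, and the job is handed in when it is done.

```bash
mkdir -p pics; ls
python3 - <<'E'
from bench import *
import cv2,numpy as np
print(read_state())
for n in("scene","top"):
    p,d=get_image(n); cv2.imwrite(f"pics/{n}0.png",p); np.save(f"pics/{n}0.npy",d)
    m=camera_model(n); print(n,m)
print(camera_model("wrist"))
E
```

```text
pics
{'clock': 0.0, 'joints': array([-9.09410345e-01,  3.85511061e-01,  6.60645697e-03, -5.47971478e-04,
       -1.19400268e+00, -2.58556403e-01]), 'joint_vel': array([-0.00077584, -0.00015257, -0.00010425, -0.00020415,  0.0010055 ,
       -0.00087809]), 'joint_efforts': array([-1.38270592e-03, -3.92283690e+01,  1.88409519e+01,  4.18638870e+00,
       -4.48261257e-03,  2.43156143e-05]), 'position': array([ 244.77852653, -574.41682089,  230.23420793]), 'ee_rot': array([-1.99956565e-01,  9.79804161e-01,  1.05882426e-03, -2.40358418e-04]), 'contact_force': array([ 0.7350657 , -0.14274527,  0.61981231]), 'wrist_torque': array([ 0.04013622, -0.02674881,  0.00390871]), 'grasp_force': 0.0, 'gripper_width': 85.77024941487836}
scene {'K': array([[404.41448077,   0.        , 255.06617405],
       [  0.        , 404.41448077, 194.50581736],
       [  0.        ,   0.        ,   1.        ]]), 'dist': array([-0.10154698,  0.        ,  0.        ,  0.        ,  0.        ]), 'rvec': array([ 0.79795478,  2.44899608, -1.26384707]), 'tvec': array([ 530.02587532,  -35.72367876, 1208.50568998])}
top {
[... 251 characters left out ...]
[ 2.14557097, -2.1505252 ,  0.1084448 ]), 'tvec': array([-103.26829427,  588.36748227,  948.90667619])}
{'K': array([[280.58325528,   0.        , 254.49084792],
       [  0.        , 280.58325528, 191.70660882],
       [  0.        ,   0.        ,   1.        ]]), 'dist': array([-0.02297578,  0.        ,  0.        ,  0.        ,  0.        ]), 'hand_eye': array([[-8.45060393e-04, -9.59517788e-01, -2.81646765e-01,
         7.21192516e+01],
       [ 9.99999239e-01, -5.57740517e-04, -1.10030663e-03,
         3.91544466e-01],
       [ 8.98677972e-04, -2.81647481e-01,  9.59517529e-01,
        -1.43178790e+02],
       [ 0.00000000e+00,  0.00000000e+00,  0.00000000e+00,
         1.00000000e+00]])}
```

View pics/top0.png

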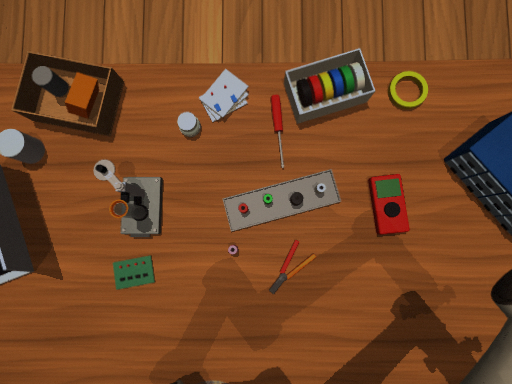

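View pics/scene0.png

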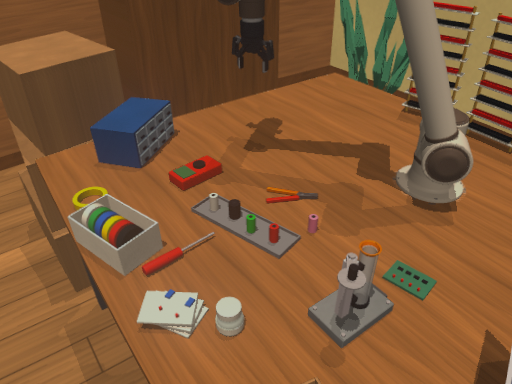

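The top view shows the tray row: red (243,208), green (268,199), black (296,198) and white (321,187). The feeder funnel is at (119,208), with the cover open at (105,168). Could be mistaken: pink look-alike (233,250), off the tray, for green or red; the jar (189,124) and grey cans (12,145), (45,77) for white; the screwdriver handle (277,115) for red. I choose the ones on the tray.

```bash
cat > h.py <<'E'
import cv2,numpy as np
from scipy.spatial.transform import Rotation as R
from bench import *
def pose(n,st=None):
    m=camera_model(n)
    if n=="wrist":
        T=np.eye(4);T[:3,:3]=R.from_quat(st["ee_rot"]).as_matrix();T[:3,3]=st["position"]
        T=T@m["hand_eye"]; return m,T[:3,:3],T[:3,3]
    r=cv2.Rodrigues(m["rvec"])[0]; return m,r.T,-r.T@m["tvec"]
def ray(n,px,z,st=None):
    m,Rc,c=pose(n,st)
    u=cv2.undistortPoints(np.array(px,float).reshape(-1,1,2),m["K"],m["dist"])[:,0]
    d=np.c_[u,np.ones(len(u))]@Rc.T
    return c+d*((z-c[2])/d[:,2])[:,None]
def proj(n,P,st=None):
    m,Rc,c=pose(n,st); p=(np.array(P,float).reshape(-1,3)-c)@Rc
    return cv2.projectPoints(p,np.zeros(3),np.zeros(3),m["K"],m["dist"])[0][:,0]
def blobs(p,lo,hi,box=None,amin=8):
    h=cv2.cvtColor(p,cv2.COLOR_BGR2HSV); m=cv2.inRange(h,np.array(lo),np.array(hi))
    if box: k=np.zeros_like(m);k[box[1]:box[3],box[0]:box[2]]=1;m*=k
    n,l,s,c=cv2.connectedComponentsWithStats(m)
    return m,[(c[i].round(1),s[i].tolist()) for i in range(1,n) if s[i][4]>=amin]
E
python3 - <<'E'
from h import *
p=cv2.imread("pics/top0.png");d=np.load("pics/top0.npy")
a=cv2.resize(p[150:270,85:345],None,fx=3,fy=3,interpolation=cv2.INTER_CUBIC);cv2.imwrite("pics/crop0.png",a)
for nm,px,z in (("red",(243,208),50),("green",(268,199),50),("black",(296,198),50),("white",(321,187),50),("mouth",(119,208),175),("knobish",(100,169),206),("disc",(105,168),180),("pink",(233,250),46)):
    print(nm,ray("top",px,z).round(0),d[px[1],px[0]])
g=cv2.cvtColor(p,cv2.COLOR_BGR2HSV)
for nm,lo,hi,b in (("funnel",(5,150,120),(18,255,255),(100,190,140,225)),("green",(45,120,60),(80,255,255),(255,185,285,215)),("red",(172,120,60),(180,255,255),(230,195,255,222)),("red2",(0,160,60),(4,255,255),(230,195,255,222)),("white",(0,0,150),(180,60,255),(308,175,335,200))):
    print(nm,blobs(p,lo,hi,b)[1])
m,r,c=pose("top");print(c)
E
```

```text
red [[536. -78.  50.]] 962.7273
green [[ 559. -141.   50.]] 967.3401
black [[ 561. -212.   50.]] 963.01874
white [[ 589. -276.   50.]] 964.82654
mouth [[528. 191. 175.]] 879.804
knobish [[611. 224. 206.]] 823.19336
disc [[617. 224. 180.]] 840.31604
pink [[431. -53.  46.]] 952.6965
funnel [(array([109.5, 207.7]), [100, 190, 28, 35, 622])]
green [(array([267.4, 198. ]), [263, 194, 10, 9, 60])]
red []
red2 [(array([243.1, 208.1]), [239, 204, 9, 9, 57])]
white [(array([320.9, 187.2]), [317, 183, 9, 9, 44])]
[ 467.93268027 -125.70121141 1011.18876927]
```

View pics/crop0.png

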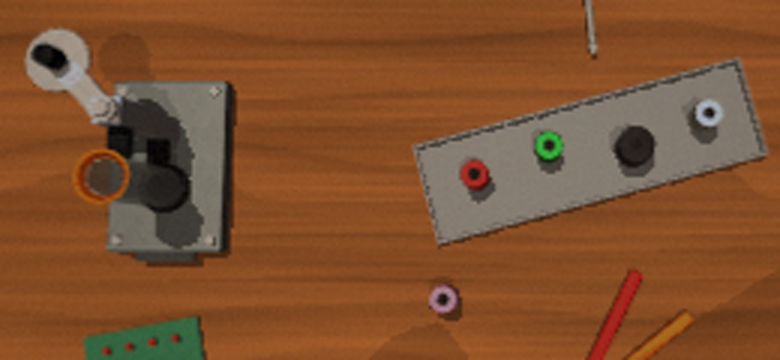

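The crop confirms the red (475,174), green (549,145), black (635,148) and white (708,113) spacers on the tray. The pink one (442,299) lies off it. The disc and knob are at about (50,57), the funnel at (102,176) and the pivot at (103,108).

```bash
cat >> h.py <<'E'
def go(P,yaw=105.):
    st=read_state();r=R.from_quat(st["ee_rot"])
    a=np.radians(yaw);y=np.array([np.cos(a),np.sin(a),0]);z=np.array([0,0,-1.])
    t=R.from_matrix(np.c_[np.cross(y,z),y,z])
    print("shift",r.inv().apply(np.array(P)-st["position"]).__truediv__(1000).round(4),"turn",(r.inv()*t).as_rotvec().round(3))
E
python3 - <<'E'
from h import *
for nm,px,z in (("mouth",(119,208.7),175),("pivot",(119.3,186),184),("disc",(104,170),180.5),("knob",(100.7,168.3),206.5),("red",(243.1,208.1),50),("green",(268,198.3),50),("white",(320.9,187.2),50)): print(nm,ray("top",px,z).round(0))
go((536,-78,150))
E
```

```text
mouth [[527. 191. 175.]]
pivot [[576. 189. 184.]]
disc [[613. 226. 180.]]
knob [[612. 222. 206.]]
red [[536. -78.  50.]]
green [[ 561. -141.   50.]]
white [[ 589. -276.   50.]]
shift [-0.4625  0.3425  0.0809] turn [ 0.002 -0.     0.141]
```

```bash
python3 -m handwheel '[[-0.4625,0.3425,0.08,0,0,0.14,1],[-0.4625,0.3425,0.08,0,0,0.14,1],[-0.4625,0.3425,0.08,0,0,0.14,0],[-0.4625,0.3425,0.08,0,0,0.14,0],[-0.4625,0.3425,0.08,0,0,0.14,0],[-0.4625,0.3425,0.08,0,0,0.14,0],[-0.4625,0.3425,0.08,0,0,0.14,0],[-0.4625,0.3425,0.08,0,0,0.14,0],[-0.4625,0.3425,0.08,0,0,0.14,0],[-0.4625,0.3425,0.08,0,0,0.14,0]]'
python3 -m handwheel '[[0,0,0,0,0,0,0],[0,0,0,0,0,0,0],[0,0,0,0,0,0,0]]'
python3 - <<'E'
from h import *
st=read_state();p,d=get_image("wrist");cv2.imwrite("pics/w1.png",p)
for P in ((536,-78,50),(561,-141,50)): print(proj("wrist",P,st).round(1))
print(st["gripper_width"])
E
```

```text
clock: 1.35
position: [537.2, -75.8, 150.3]
ee_rot: [-0.133, 0.991, 0.0, -0.001]
contact_force: [0.2, 0.7, 0.7]
gripper_width: 42.9
grasp_force: 0.0
clock: 1.72
position: [535.6, -79.8, 151.6]
ee_rot: [-0.13, 0.992, -0.0, 0.0]
contact_force: [-0.4, -0.6, -0.4]
gripper_width: 42.7
grasp_force: 0.0
[[256.3 192.8]]
[[183.1 201.1]]
42.72267581011377
```

View pics/w1.png

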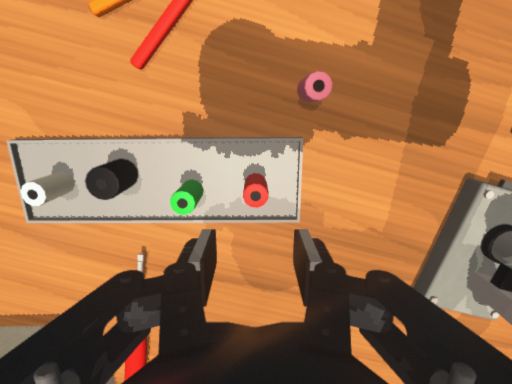

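The wrist view shows the red top at (256,194), green (182,203) and white (35,193), with black at (103,179). Predictions agree to within 2 px.

Run:
```python
from h import *
st=read_state();p=cv2.imread("pics/w1.png")
for n,b in (("red",(246,184,268,206)),("green",(172,192,194,214)),("white",(25,183,46,204))):
    print(n,[(c,s[4],ray("wrist",c,50,st).round(1)) for c,s in blobs(p,(0,0,0),(180,255,70),b,6)[1]])
go((536,-78,26))
```

```text
red []
green [(array([182., 203.]), 40, array([[ 563.2, -141.6,   50. ]]))]
white [(array([ 32.2, 194. ]), 50, array([[ 590.6, -278.1,   50. ]]))]
shift [-0.0007  0.0016  0.1256] turn [-0.     0.    -0.001]
```

```bash
python3 -m handwheel '[[-0.002,0.001,0.06,0,0,0,0],[-0.002,0.001,0.1,0,0,0,0],[-0.002,0.001,0.127,0,0,0,0],[-0.002,0.001,0.127,0,0,0,0],[-0.002,0.001,0.127,0,0,0,-1],[-0.002,0.001,0.127,0,0,0,-1],[-0.002,0.001,0.127,0,0,0,-1],[-0.002,0.001,0.127,0,0,0,-1]]'
python3 -m handwheel '[[0,0,-0.05,0,0,0,-1],[0,0,-0.1,0,0,0,-1],[0,0,-0.15,0,0,0,-1],[0,0,-0.2,0,0,0,-1],[0,0,-0.22,0,0,0,-1],[0,0,-0.22,0,0,0,-1]]'
python3 - <<'E'
from h import *
go((527,191,245))
E
```

```text
clock: 2.78
position: [539.0, -77.1, 25.8]
ee_rot: [-0.131, 0.991, -0.0, 0.001]
contact_force: [0.2, -1.6, 7.0]
gripper_width: 22.2
grasp_force: 59.0
clock: 3.52
position: [538.4, -76.9, 246.0]
ee_rot: [-0.131, 0.991, 0.0, 0.002]
contact_force: [-1.0, -0.2, -1.5]
gripper_width: 22.4
grasp_force: 58.9
shift [-0.0586  0.2616  0.0012] turn [-0.     0.004  0.001]
```

```bash
python3 -m handwheel '[[-0.086,0.262,-0.01,0,0,0,-1],[-0.086,0.262,-0.01,0,0,0,-1],[-0.086,0.262,-0.01,0,0,0,-1],[-0.086,0.262,-0.01,0,0,0,-1],[-0.086,0.262,-0.01,0,0,0,-1],[-0.086,0.262,-0.01,0,0,0,-1],[-0.086,0.262,-0.01,0,0,0,-1],[-0.086,0.262,-0.01,0,0,0,-1]]'
python3 - <<'E'
from h import *
st=read_state();p,d=get_image("wrist");cv2.imwrite("pics/w2.png",p)
pr=proj("wrist",(527,191,175),st)[0];print(pr)
m,b=blobs(p,(8,150,90),(22,255,255),(int(pr[0])-60,int(pr[1])-60,int(pr[0])+60,int(pr[1])+60),60);print(b)
cv2.imwrite("pics/m2.png",m)
E
```

```text
clock: 4.53
position: [552.8, 196.9, 254.1]
ee_rot: [-0.13, 0.992, -0.0, -0.0]
contact_force: [0.2, -1.1, -0.4]
gripper_width: 22.2
grasp_force: 59.1
[255.65286784 168.54983105]
[(array([206.8, 166.4]), [195, 108, 36, 120, 2613]), (array([299.2, 179.2]), [271, 108, 44, 120, 3252]), (array([255.7, 170.7]), [231, 145, 51, 50, 1083])]
```

View pics/w2.png

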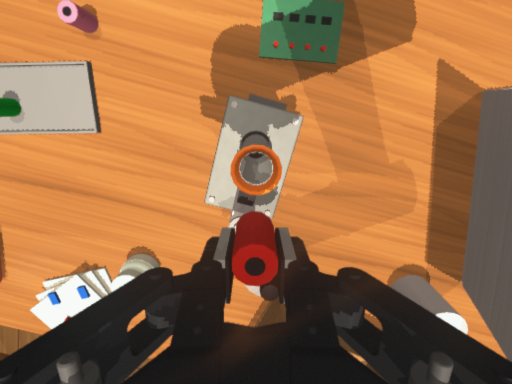

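The wrist view shows the funnel rim centred at about (256,169.5), and the held red spacer's foot with its hole at (257,267).

Run:
```python
from h import *
st=read_state();print(ray("wrist",(256.3,169.7),175,st))
x=st["position"];f=x+[0,0,-22];print(proj("wrist",f,st),ray("wrist",(257,267),f[2],st),f)
go((527,191,225))
```

```text
[[527.95871177 191.84778077 175.        ]]
[[254.33838541 227.32423614]] [[580.15160753 206.01035544 232.2680627 ]] [552.88427155 196.92057765 232.2680627 ]
shift [0.0265 0.001  0.0293] turn [-0.    -0.    -0.001]
```

Run:
```python
from h import *
st=read_state();x=st["position"];print(proj("wrist",x+[0,0,24],st),ray("wrist",(257,266.5),x[2]+24,st),x)
p=cv2.imread("pics/w2.png");print(blobs(p,(0,0,0),(180,255,60),(245,255,268,279),10)[1])
go((527.5,191.5,215));go((527.5,191.5,183))
```

```text
[[254.2044606  265.87173351]] [[552.86888985 198.30824551 278.2680627 ]] [552.88427155 196.92057765 254.2680627 ]
[(array([254.6, 266.1]), [245, 258, 20, 17, 262])]
shift [0.0259 0.0013 0.0393] turn [-0.    -0.    -0.001]
shift [0.0259 0.0013 0.0713] turn [-0.    -0.    -0.001]
```

```bash
python3 -m handwheel '[[0.026,0.0012,0.01,0,0,0,-1],[0.026,0.0012,0.04,0,0,0,-1],[0.026,0.0012,0.04,0,0,0,-1],[0.026,0.0012,0.05,0,0,0,-1],[0.026,0.0012,0.06,0,0,0,-1],[0.026,0.0012,0.067,0,0,0,-1],[0.026,0.0012,0.071,0,0,0,-1],[0.026,0.0012,0.071,0,0,0,-1]]'
python3 -c "
from h import *
go((527.5,191.5,183))"
```

```text
clock: 5.58
position: [527.5, 192.6, 183.0]
ee_rot: [-0.131, 0.991, -0.0, -0.0]
contact_force: [0.4, -0.2, -0.0]
gripper_width: 22.1
grasp_force: 59.0
shift [ 0.0003 -0.0011  0.0001] turn [-0.    -0.     0.001]
```

Contact-free at depth. Release, rise and check.

```bash
python3 -m handwheel '[[0,-0.0005,0,0,0,0,-0.2],[0,-0.0005,0,0,0,0,0],[0,-0.0005,0,0,0,0,0],[0,-0.0005,-0.03,0,0,0,0],[0,-0.0005,-0.07,0,0,0,0],[-0.026,-0.0005,-0.07,0,0,0,0],[-0.026,-0.0005,-0.07,0,0,0,0]]'
python3 - <<'E'
from h import *
st=read_state();p,d=get_image("wrist");cv2.imwrite("pics/w3.png",p);q,_=get_image("scene")
a=cv2.resize(p[120:310,130:380],(500,380));b=cv2.resize(q[200:350,300:450],(380,380));cv2.imwrite("pics/c3.png",np.hstack([a[:, :400],b]))
# green
go((562.5,-141.5,250)); go((590,-277.5,250))
E
```

```text
clock: 6.45
position: [553.5, 199.3, 253.3]
ee_rot: [-0.131, 0.991, 0.0, 0.0]
contact_force: [0.1, -0.5, 0.0]
gripper_width: 42.8
grasp_force: 0.0
shift [ 0.0783 -0.3312  0.0028] turn [-0.    -0.002  0.001]
shift [ 0.087  -0.4697  0.0029] turn [-0.    -0.002  0.001]
```

View pics/c3.png

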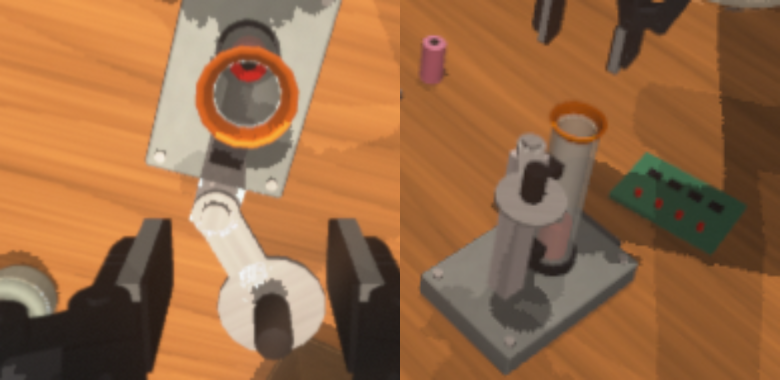

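Both halves of the picture show red down at the tube's foot (left (248,68), right about (560,230)), with the cover still open. White is next.

```bash
python3 -m handwheel '[[0.087,-0.47,0,0,0,0,0],[0.087,-0.47,0,0,0,0,0],[0.087,-0.47,0,0,0,0,0],[0.087,-0.47,0,0,0,0,0],[0.087,-0.47,0.1,0,0,0,0],[0.087,-0.47,0.1,0,0,0,0],[0.087,-0.47,0.1,0,0,0,0],[0.087,-0.47,0.1,0,0,0,0],[0.087,-0.47,0.1,0,0,0,0],[0.087,-0.47,0.1,0,0,0,0]]'
python3 -m handwheel '[[0,0,0,0,0,0,0],[0,0,0,0,0,0,0]]'
cat > look.py <<'E'
from h import *
import sys
x,y=float(sys.argv[1]),float(sys.argv[2])
st=read_state();p,d=get_image("wrist");cv2.imwrite(sys.argv[3],p)
pr=proj("wrist",(x,y,50),st)[0].round(1);print(pr,st["position"])
u,v=map(int,pr)
print([(c,s,ray("wrist",c,50,st).round(1)) for c,s in blobs(p,(0,0,0),(180,255,80),(u-11,v-11,u+12,v+12),15)[1]])
go((x,y,26))
E
python3 look.py 590 -277.5 pics/w4.png
```

```text
clock: 7.8
position: [590.2, -277.4, 153.1]
ee_rot: [-0.131, 0.991, 0.0, -0.0]
contact_force: [-0.2, -0.3, 0.9]
gripper_width: 42.8
grasp_force: 0.0
clock: 8.05
position: [591.3, -276.3, 154.5]
ee_rot: [-0.132, 0.991, -0.0, 0.001]
contact_force: [0.4, 1.2, 0.3]
gripper_width: 42.9
grasp_force: 0.0
[253.7 189.3] [ 591.29130708 -276.30609187  154.45547461]
[(array([253.5, 190. ]), [250, 187, 8, 7, 44], array([[ 590.7, -277.5,   50. ]]))]
shift [ 0.0016 -0.0006  0.1283] turn [-0.001  0.001  0.003]
```

```bash
python3 -m handwheel '[[0.0007,-0.0006,0.06,0,0,0,0],[0.0007,-0.0006,0.1,0,0,0,0],[0.0007,-0.0006,0.128,0,0,0,0],[0.0007,-0.0006,0.128,0,0,0,0],[0.0007,-0.0006,0.128,0,0,0,-1],[0.0007,-0.0006,0.128,0,0,0,-1],[0.0007,-0.0006,0.128,0,0,0,-1],[0.0007,-0.0006,0.128,0,0,0,-1]]'
python3 -m handwheel '[[0,0,-0.05,0,0,0,-1],[0,0,-0.1,0,0,0,-1],[0,0,-0.15,0,0,0,-1],[0,0,-0.2,0,0,0,-1],[0,0,-0.22,0,0,0,-1],[0,0,-0.22,0,0,0,-1]]'
python3 -c "
from h import *
go((527.5,191.5,250))"
```

```text
clock: 9.1
position: [591.5, -278.4, 27.3]
ee_rot: [-0.131, 0.991, -0.001, 0.002]
contact_force: [0.5, 2.5, 5.5]
gripper_width: 21.9
grasp_force: 59.2
clock: 9.85
position: [590.8, -278.5, 247.3]
ee_rot: [-0.131, 0.991, -0.001, 0.002]
contact_force: [0.0, 0.5, -1.1]
gripper_width: 21.9
grasp_force: 59.0
shift [-0.0609  0.4703 -0.0033] turn [-0.002  0.004  0.001]
```

```bash
python3 -m handwheel '[[-0.061,0.47,-0.003,0,0,0,-1],[-0.061,0.47,-0.003,0,0,0,-1],[-0.061,0.47,-0.003,0,0,0,-1],[-0.061,0.47,-0.003,0,0,0,-1],[-0.061,0.47,-0.003,0,0,0,-1],[-0.061,0.47,-0.003,0,0,0,-1],[-0.061,0.47,-0.003,0,0,0,-1],[-0.061,0.47,-0.003,0,0,0,-1],[-0.061,0.47,-0.003,0,0,0,-1],[-0.061,0.47,-0.003,0,0,0,-1]]'
python3 -m handwheel '[[0,0,0.035,0,0,0,-1],[0,0,0.035,0,0,0,-1],[0,0,0.035,0,0,0,-1]]'
python3 - <<'E'
from h import *
st=read_state();x=st["position"]
print(x);go((527.5,192,184))
p,d=get_image("wrist");cv2.imwrite("pics/w5.png",p)
print(proj("wrist",(527.5,192,175),st),proj("wrist",x+[0,0,23],st))
print(blobs(p,(0,0,0),(180,255,60),(240,250,270,285),10)[1],blobs(p,(8,150,90),(22,255,255),(200,170,310,260),60)[1])
E
```

```text
clock: 11.1
position: [526.4, 190.7, 246.8]
ee_rot: [-0.131, 0.991, -0.001, -0.001]
contact_force: [-0.7, -0.8, -0.6]
gripper_width: 22.1
grasp_force: 59.1
clock: 11.48
position: [527.8, 190.6, 214.1]
ee_rot: [-0.13, 0.991, -0.0, 0.001]
contact_force: [-1.1, 0.3, 0.3]
gripper_width: 21.9
grasp_force: 59.1
[527.8032647  190.62063    214.13807895]
shift [-0.      0.0014  0.0301] turn [-0.     0.001 -0.   ]
[[256.42088382 217.41628472]] [[254.18872151 264.81690424]]
[(array([254.4, 263.5]), [245, 256, 19, 16, 249])] [(array([203.9, 188.4]), [200, 170, 13, 55, 373]), (array([284., 209.]), [226, 170, 84, 90, 2239]), (array([203.5, 242. ]), [200, 232, 14, 28, 160])]
```

```bash
python3 -m handwheel '[[0,0.001,0.01,0,0,0,-1],[0,0.001,0.02,0,0,0,-1],[0,0.001,0.026,0,0,0,-1],[0,0.001,0.03,0,0,0,-1],[0,0.001,0.03,0,0,0,-1]]'
python3 -c "
from h import *
go((527.5,192,184))"
```

```text
clock: 12.15
position: [527.5, 192.2, 183.0]
ee_rot: [-0.131, 0.991, -0.0, 0.001]
contact_force: [4.2, -3.0, -1.3]
gripper_width: 22.0
grasp_force: 58.8
shift [ 0.     -0.0002 -0.001 ] turn [-0.001  0.001  0.001]
```

```bash
python3 -m handwheel '[[-0.001,-0.0005,0,0,0,0,-1],[-0.001,-0.0005,0,0,0,0,-0.2],[-0.001,-0.0005,0,0,0,0,0],[-0.001,-0.0005,0,0,0,0,0],[-0.001,-0.0005,-0.03,0,0,0,0],[-0.001,-0.0005,-0.07,0,0,0,0],[-0.026,-0.0005,-0.07,0,0,0,0],[-0.026,-0.0005,-0.07,0,0,0,0]]'
python3 - <<'E'
from h import *
st=read_state();p,d=get_image("wrist");q,_=get_image("scene")
a=cv2.resize(p[120:310,130:380],(500,380));b=cv2.resize(q[200:350,300:450],(380,380));cv2.imwrite("pics/c6.png",np.hstack([a[:, :400],b]))
go((562.5,-141.5,250))
E
```

```text
clock: 13.15
position: [552.6, 199.1, 253.2]
ee_rot: [-0.131, 0.991, 0.0, 0.0]
contact_force: [-1.2, 0.1, -0.3]
gripper_width: 42.8
grasp_force: 0.0
shift [ 0.0774 -0.3312  0.0027] turn [-0.    -0.002  0.001]
```

View pics/c6.png

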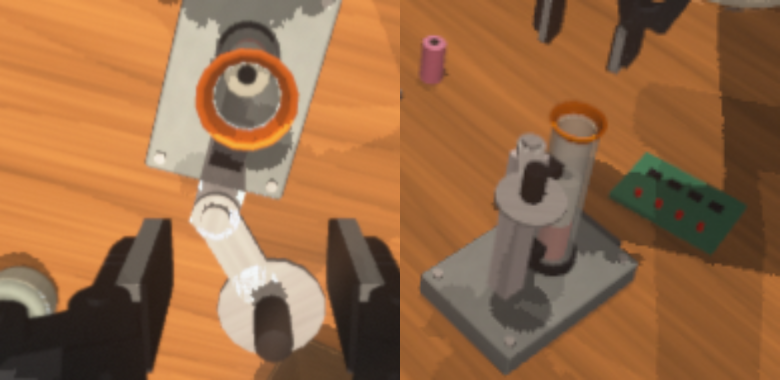

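White's top with its hole is at (247,76), down the tube on top of red; right image shows white above red. Green is next.

```bash
python3 -m handwheel '[[0.077,-0.331,0,0,0,0,0],[0.077,-0.331,0,0,0,0,0],[0.077,-0.331,0,0,0,0,0],[0.077,-0.331,0.1,0,0,0,0],[0.077,-0.331,0.1,0,0,0,0],[0.077,-0.331,0.1,0,0,0,0],[0.077,-0.331,0.1,0,0,0,0],[0.077,-0.331,0.1,0,0,0,0],[0.077,-0.331,0.1,0,0,0,0],[0.077,-0.331,0.1,0,0,0,0]]'
python3 look.py 562.5 -141.5 pics/w7.png
```

```text
clock: 14.5
position: [564.2, -139.9, 154.3]
ee_rot: [-0.132, 0.991, -0.0, 0.001]
contact_force: [-0.2, 0.1, -0.0]
gripper_width: 42.5
grasp_force: 0.0
[253.3 188.8] [ 564.21184987 -139.86413838  154.32993842]
[(array([253.1, 189.4]), [249, 186, 9, 8, 57], array([[ 563.1, -141.5,   50. ]]))]
shift [ 0.0021 -0.001   0.1282] turn [-0.     0.002  0.003]
```

```bash
python3 -m handwheel '[[0.001,-0.001,0.06,0,0,0,0],[0.001,-0.001,0.1,0,0,0,0],[0.001,-0.001,0.128,0,0,0,0],[0.001,-0.001,0.128,0,0,0,0],[0.001,-0.001,0.128,0,0,0,-1],[0.001,-0.001,0.128,0,0,0,-1],[0.001,-0.001,0.128,0,0,0,-1],[0.001,-0.001,0.128,0,0,0,-1]]'
python3 -m handwheel '[[0,0,-0.05,0,0,0,-1],[0,0,-0.1,0,0,0,-1],[0,0,-0.15,0,0,0,-1],[0,0,-0.2,0,0,0,-1],[0,0,-0.22,0,0,0,-1],[0,0,-0.22,0,0,0,-1]]'
python3 -c "
from h import *
go((528,191.5,250))"
```

```text
clock: 15.55
position: [564.2, -142.1, 27.0]
ee_rot: [-0.131, 0.991, -0.0, 0.002]
contact_force: [-1.0, 1.4, 6.3]
gripper_width: 21.9
grasp_force: 59.2
clock: 16.3
position: [563.5, -142.2, 247.1]
ee_rot: [-0.131, 0.991, -0.0, 0.002]
contact_force: [-0.3, 0.6, -0.9]
gripper_width: 22.2
grasp_force: 58.9
shift [-0.0524  0.3315 -0.003 ] turn [-0.001  0.004  0.001]
```

```bash
python3 -m handwheel '[[-0.0525,0.3315,-0.003,0,0,0,-1],[-0.0525,0.3315,-0.003,0,0,0,-1],[-0.0525,0.3315,-0.003,0,0,0,-1],[-0.0525,0.3315,-0.003,0,0,0,-1],[-0.0525,0.3315,-0.003,0,0,0,-1],[-0.0525,0.3315,-0.003,0,0,0,-1],[-0.0525,0.3315,-0.003,0,0,0,-1],[-0.0525,0.3315,0.03,0,0,0,-1],[-0.0525,0.3315,0.03,0,0,0,-1],[-0.0525,0.3315,0.03,0,0,0,-1]]'
python3 -m handwheel '[[0,0,0,0,0,0,-1],[0,0,0,0,0,0,-1]]'
python3 -c "
from h import *
go((528,191.5,184))"
```

```text
clock: 17.55
position: [528.0, 190.8, 215.7]
ee_rot: [-0.131, 0.991, -0.0, 0.0]
contact_force: [1.1, 0.0, -0.5]
gripper_width: 22.4
grasp_force: 59.1
clock: 17.8
position: [527.9, 191.5, 216.2]
ee_rot: [-0.131, 0.991, 0.0, 0.001]
contact_force: [0.8, -0.3, -0.6]
gripper_width: 22.1
grasp_force: 59.1
shift [-0.     -0.0001  0.0322] turn [0.    0.002 0.001]
```

```bash
python3 -m handwheel '[[0,0,0.01,0,0,0,-1],[0,0,0.02,0,0,0,-1],[0,0,0.028,0,0,0,-1],[0,0,0.032,0,0,0,-1],[0,0,0.032,0,0,0,-1]]'
```

```text
clock: 18.42
position: [527.8, 191.6, 182.8]
ee_rot: [-0.131, 0.991, -0.0, 0.0]
contact_force: [2.8, 0.4, -1.7]
gripper_width: 22.1
grasp_force: 59.1
```

```bash
python3 -m handwheel '[[-0.0005,0,0,0,0,0,-0.2],[-0.0005,0,0,0,0,0,0],[-0.0005,0,0,0,0,0,0],[-0.0005,0,-0.03,0,0,0,0],[-0.0005,0,-0.075,0,0,0,0],[-0.0265,0,-0.09,0,0,0,0],[-0.0265,0,-0.09,0,0,0,-1],[-0.0265,0,-0.09,0,0,0,-1],[-0.0265,0,-0.09,0,0,0,-1],[-0.0265,0,-0.09,0,0,0,-1]]'
python3 - <<'E'
from h import *
st=read_state();p,d=get_image("wrist");q,_=get_image("scene");cv2.imwrite("pics/w8.png",p)
a=cv2.resize(p[120:310,130:380],(500,380));b=cv2.resize(q[200:350,300:450],(300,300));b=cv2.copyMakeBorder(b,0,80,0,0,0);cv2.imwrite("pics/c8.png",np.hstack([a,b]))
E
```

```text
clock: 19.68
position: [552.6, 198.3, 272.8]
ee_rot: [-0.131, 0.991, -0.0, -0.001]
contact_force: [0.3, -0.2, 0.8]
gripper_width: 0.1
grasp_force: 0.0
```

View pics/c8.png

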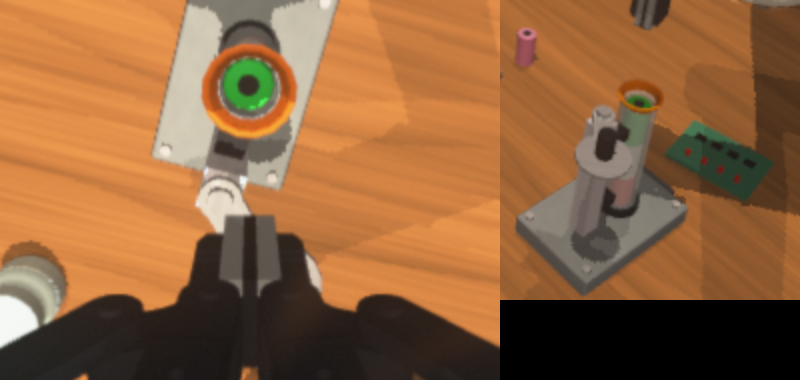

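Green's top sits just below the mouth at (249,87), stacked green, white, red in the right image. The pivot pin is at (218,190). Next I plan the cover push.

```bash
cat > arc.py <<'E'
from h import *
import sys
c=np.array([576.5,190.]);st=read_state();r=R.from_quat(st["ee_rot"])
for a in map(float,sys.argv[1:]):
    P=np.r_[c+50*np.array([np.cos(np.radians(a)),np.sin(np.radians(a))]),189]
    print(a,P.round(0),(r.inv().apply(P-st["position"])/1000).round(4))
E
python3 - <<'E'
from h import *
st=read_state()
print(ray("wrist",(239,215),184,st),ray("wrist",(254.5,165.3),175,st))
E
python3 arc.py -5
```

```text
[[573.29844688 189.66510087 184.        ]] [[528.3675886  191.79918356 175.        ]]
-5.0 [626. 186. 189.] [-0.0677 -0.0313  0.0841]
```

```bash
sed -i 's/576.5,190/577.5,190/' arc.py; python3 -m handwheel '[[-0.069,-0.031,0,0,0,0,-1],[-0.069,-0.031,0,0,0,0,-1],[-0.069,-0.031,0.03,0,0,0,-1],[-0.069,-0.031,0.06,0,0,0,-1],[-0.069,-0.031,0.084,0,0,0,-1],[-0.069,-0.031,0.084,0,0,0,-1],[-0.069,-0.031,0.084,0,0,0,-1]]'
python3 arc.py 5 15 25 35 45 55 65 75 85 95
```

```text
clock: 20.65
position: [628.4, 186.7, 190.7]
ee_rot: [-0.131, 0.991, 0.0, 0.001]
contact_force: [0.0, 0.9, 0.3]
gripper_width: 0.1
grasp_force: 0.0
5.0 [627. 194. 189.] [-0.0009  0.0077  0.0017]
15.0 [626. 203. 189.] [-0.0017  0.0164  0.0017]
25.0 [623. 211. 189.] [-0.0009  0.025   0.0017]
35.0 [618. 219. 189.] [0.0013 0.0335 0.0017]
45.0 [613. 225. 189.] [0.005  0.0414 0.0017]
55.0 [606. 231. 189.] [0.01   0.0485 0.0017]
65.0 [599. 235. 189.] [0.0161 0.0547 0.0017]
75.0 [590. 238. 189.] [0.0233 0.0597 0.0017]
85.0 [582. 240. 189.] [0.0312 0.0634 0.0016]
95.0 [573. 240. 189.] [0.0396 0.0657 0.0016]
```

```bash
python3 -m handwheel '[[-0.001,0.008,0.0015,0,0,0,-1],[-0.0015,0.0165,0.0015,0,0,0,-1],[-0.001,0.025,0.0015,0,0,0,-1],[0.0015,0.0335,0.0015,0,0,0,-1],[0.005,0.0415,0.0015,0,0,0,-1],[0.01,0.0485,0.0015,0,0,0,-1],[0.016,0.0545,0.0015,0,0,0,-1],[0.0235,0.0595,0.0015,0,0,0,-1],[0.031,0.0635,0.0015,0,0,0,-1],[0.0395,0.0655,0.0015,0,0,0,-1]]'
python3 arc.py 100 105 110 115 120 125 130 135 140 145 150
python3 - <<'E'
from h import *
q,_=get_image("top");cv2.imwrite("pics/t9.png",cv2.resize(q[140:250,70:190],None,fx=4,fy=4,interpolation=cv2.INTER_CUBIC))
E
```

```text
clock: 21.9
position: [572.3, 239.8, 188.0]
ee_rot: [-0.131, 0.991, 0.0, 0.0]
contact_force: [2.0, -1.4, -0.6]
gripper_width: -0.2
grasp_force: 0.8
100.0 [569. 239. 189.] [ 0.0035  0.0004 -0.001 ]
105.0 [565. 238. 189.] [ 0.0079  0.0006 -0.001 ]
110.0 [560. 237. 189.] [ 0.0122  0.0004 -0.001 ]
115.0 [556. 235. 189.] [ 0.0166 -0.0002 -0.001 ]
120.0 [552. 233. 189.] [ 0.0208 -0.0011 -0.001 ]
125.0 [549. 231. 189.] [ 0.025  -0.0024 -0.001 ]
130.0 [545. 228. 189.] [ 0.029  -0.0041 -0.001 ]
135.0 [542. 225. 189.] [ 0.0329 -0.0061 -0.001 ]
140.0 [539. 222. 189.] [ 0.0366 -0.0084 -0.001 ]
145.0 [537. 219. 189.] [ 0.04   -0.0111 -0.001 ]
150.0 [534. 215. 189.] [ 0.0432 -0.014  -0.001 ]
```

View pics/t9.png

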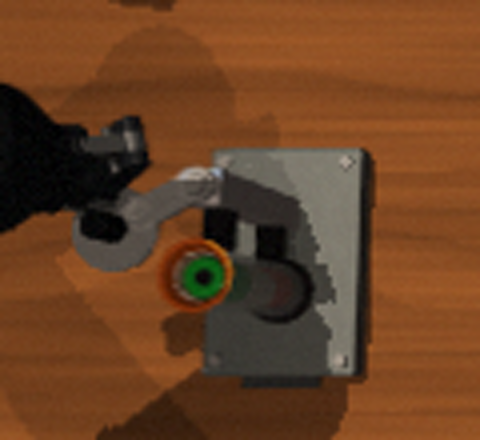

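The cover's disc (112,240) is being pushed ahead of the fingers (125,140) towards the mouth (197,275), with light contact.

```bash
python3 -m handwheel '[[0.008,0.0005,-0.001,0,0,0,-1],[0.0165,0,-0.001,0,0,0,-1],[0.021,-0.001,-0.001,0,0,0,-1],[0.025,-0.0025,-0.001,0,0,0,-1],[0.029,-0.004,-0.001,0,0,0,-1],[0.033,-0.006,-0.001,0,0,0,-1],[0.0365,-0.0085,-0.001,0,0,0,-1],[0.0365,-0.0085,-0.001,0,0,0,-1]]'
python3 arc.py 143 146 149 152 155 158
```

```text
clock: 22.95
position: [539.9, 221.4, 189.0]
ee_rot: [-0.131, 0.991, -0.0, 0.0]
contact_force: [3.9, -0.2, 0.3]
gripper_width: -0.2
grasp_force: 1.3
143.0 [538. 220. 189.] [ 0.0026 -0.0006 -0.    ]
146.0 [536. 218. 189.] [ 0.0046 -0.0023 -0.    ]
149.0 [535. 216. 189.] [ 0.0066 -0.0041 -0.    ]
152.0 [533. 213. 189.] [ 0.0084 -0.0059 -0.    ]
155.0 [532. 211. 189.] [ 0.0102 -0.0079 -0.    ]
158.0 [531. 209. 189.] [ 0.0118 -0.0099 -0.    ]
```

```bash
python3 -m handwheel '[[0.0025,-0.0005,0,0,0,0,-1],[0.0045,-0.0025,0,0,0,0,-1],[0.0045,-0.0025,0,0,0,0,-1]]'
cat > cov.py <<'E'
from h import *
import sys
print(read_state()["contact_force"].round(1))
q,_=get_image("top")
cv2.imwrite(sys.argv[1],cv2.resize(q[140:250,70:190],None,fx=4,fy=4,interpolation=cv2.INTER_CUBIC))
m,b=blobs(q,(5,150,120),(18,255,255),(105,190,131,225));print("orange px",(m[195:222,107:131]>0).sum())
E
python3 cov.py pics/t10.png; python3 arc.py 149 152 155 158
```

```text
clock: 23.32
position: [535.2, 217.9, 188.6]
ee_rot: [-0.131, 0.991, -0.0, -0.001]
contact_force: [-0.4, 0.3, 0.3]
gripper_width: -0.2
grasp_force: 0.3
[-0.4  0.3  0.3]
orange px 44
149.0 [535. 216. 189.] [ 0.0011 -0.0019 -0.0004]
152.0 [533. 213. 189.] [ 0.003  -0.0038 -0.0004]
155.0 [532. 211. 189.] [ 0.0047 -0.0058 -0.0004]
158.0 [531. 209. 189.] [ 0.0064 -0.0078 -0.0004]
```

Now push step by step along the closing direction until the stop is felt.

```bash
python3 -m handwheel '[[0.001,-0.002,0,0,0,0,-1],[0.002,-0.003,0,0,0,0,-1],[0.003,-0.004,0,0,0,0,-1],[0.003,-0.004,0,0,0,0,-1]]'
python3 -m handwheel '[[0.001,-0.001,0,0,0,0,-1],[0.001,-0.001,0,0,0,0,-1]]'
python3 cov.py pics/t11.png; python3 arc.py 155 158
```

```text
clock: 23.88
position: [534.3, 213.7, 188.9]
ee_rot: [-0.131, 0.991, 0.0, 0.0]
contact_force: [1.1, 0.5, -0.3]
gripper_width: 0.0
grasp_force: 0.9
clock: 24.12
position: [534.2, 213.3, 189.0]
ee_rot: [-0.131, 0.991, 0.001, 0.001]
contact_force: [3.2, 3.8, -1.8]
gripper_width: 0.1
grasp_force: 2.4
[ 3.2  3.8 -1.8]
orange px 49
155.0 [532. 211. 189.] [ 0.0025 -0.0016 -0.    ]
158.0 [531. 209. 189.] [ 0.0041 -0.0036 -0.    ]
```

View pics/t11.png

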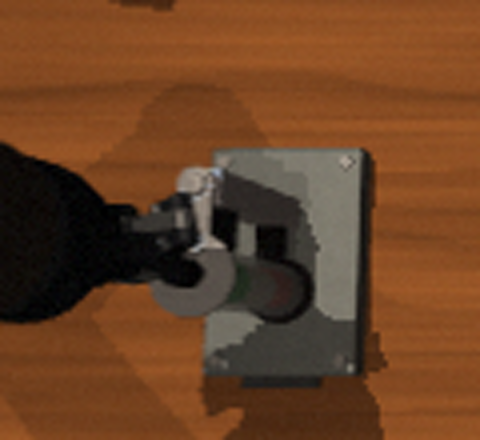

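The steel disc (194,280) now covers the mouth and the force is rising. I push 1–2 mm more in −y to confirm the stop.

```bash
python3 -m handwheel '[[0.0003,-0.001,0,0,0,0,-1],[0.0003,-0.001,0,0,0,0,-1]]'; python3 -m handwheel '[[0.0003,-0.0012,0,0,0,0,-1],[0.0003,-0.0012,0,0,0,0,-1]]'
```

```text
clock: 24.42
position: [534.2, 213.0, 189.0]
ee_rot: [-0.131, 0.991, 0.002, 0.002]
contact_force: [3.0, 7.0, -1.6]
gripper_width: -0.3
grasp_force: 3.4
clock: 24.68
position: [534.4, 212.7, 189.0]
ee_rot: [-0.131, 0.991, 0.002, 0.002]
contact_force: [2.1, 8.9, -2.1]
gripper_width: -0.1
grasp_force: 4.4
```

The force climbs while the position holds, so the cover is at its stop. I back off sideways, then rise.

```bash
python3 -m handwheel '[[-0.002,0.01,0,0,0,0,-1],[-0.006,0.03,0,0,0,0,-1],[-0.01,0.05,0,0,0,0,-1],[-0.01,0.06,-0.05,0,0,0,-1],[-0.01,0.1,-0.11,0,0,0,-1],[-0.01,0.15,-0.11,0,0,0,-1],[-0.01,0.15,-0.11,0,0,0,-1],[-0.01,0.15,-0.11,0,0,0,-1]]'
python3 - <<'E'
from h import *
q,_=get_image("top");s,_=get_image("scene")
a=cv2.resize(q[150:250,75:175],(390,390),interpolation=cv2.INTER_CUBIC);b=cv2.resize(s[220:350,310:440],(390,390),interpolation=cv2.INTER_CUBIC)
m=cv2.inRange(cv2.cvtColor(q,cv2.COLOR_BGR2HSV),(0,0,110),(180,60,255));
cv2.imwrite("pics/f.png",np.hstack([a,b]))
print(proj("top",[(528,191.7,180.5),(528,191.7,206.5),(577.5,190,184)]).round(1))
E
```

```text
clock: 25.68
position: [503.4, 357.8, 298.1]
ee_rot: [-0.132, 0.991, -0.001, -0.001]
contact_force: [0.5, -0.5, 0.1]
gripper_width: -0.4
grasp_force: 0.0
[[117.6 208. ]
 [113.  207.1]
 [118.8 185.5]]
```

View pics/f.png

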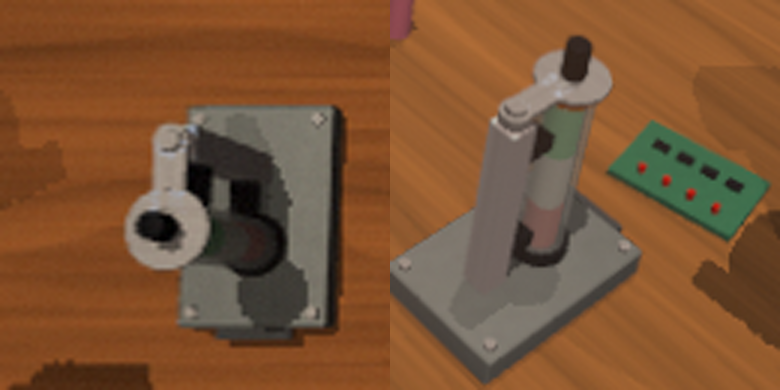

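The disc centre at (167,229) maps to top pixel (117.8,208.7), against (117.6,208.0) predicted for fully shut. The stack shows red, white, green from the bottom up, and the gripper is clear.

```bash
python3 -c "
from bench import *
print(job_done())"
```

```text
the job is handed in; nothing more can be done
None
```

The tube holds red, white and green from the bottom up, the cover is fully shut against its stop with the gripper clear of it, and I handed the job in at about 26 s; the hand-in returned no verdict.

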